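Find the hidden notch of the index head and lock it

ROBOT

A 6-joint arm with a two-finger parallel gripper is mounted at the origin on a cart in front of the work surface, level with it; the furniture and walls round the work are solid. World frame = base frame: x ahead of the robot, y to its left, z up, the work surface at z = 0. Lengths are in m, angles in rad, forces in N, time in s.
With the tool pointing down it reaches from about 0.35 to 0.925 m from the base axis. Payload 6.4 kg.
Tool frame: the origin (TCP) lies at the very end of the fingers, on their centre line; the grasp point (between the pads) lies arm.grip_depth behind it (arm.grip_depth is the distance from the TCP to the grasp point, in m); z points along the fingers, y is the line along which they close (so a half turn about z gives the same grasp; the last joint's range is limited). The gripper opens to 85 mm and grips with 20 to 120 N. Pads are 22 mm wide; open, the fingers measure 114 mm over their backs; the gripper's body (76 mm by 85 mm) begins 54 mm behind the grasp point. The pads swing forward as they close: fully open they stand 13 mm farther back than shut.
Start: joints at [0.959, 0.245, 1.558, -0, 1.339, -0.174], TCP at [0.276, 0.589, 0.231] pointing down, gripper open.
Joint ranges: [-3.13, 3.13], [-1.02, 2.26], [0.13, 2.54], [-0.95, 4.09], [0.21, 2.88], [-2.74, 2.74]. Speed limits (rad/s): [2.57, 2.57, 3.14, 3.14, 3.14, 3.14].

INTERFACE

Orientations are given as a rotation vector (axis times angle).
In Python, from rig import arm gives the robot as it stands.
- The arm moves only by the shell command python3 -m creep 'ROWS'. ROWS is JSON, a list of rows, each an object of numbers: "x", "y", "z": the shift along the tool's x, y, z in cm; "spin": the turn about the tool's z in rad; "hand": the opening, from -1 (shut) to 1 (fully open). A call has 1 to 20 rows; each row shifts and turns the commanded pose from where the row before left it, along the tool's axes as they then stand; what a row does not reach is not made up. A row lasts 1/8 s, in which the tool goes at most 62.5 mm and 10.7 degrees, less where a joint would pass 70% of its speed; a pose out of reach is approached as far as the arm can. A call with a gripper value outside its range is refused whole. The fingers move at their own pace and stop on an object; the grip force is fixed at half the most. Time passes only in rows, so rows that do not move let the fingers close. It gives the time, the measured TCP pose, the force, the opening and the grip force at its end, in the units of the state.
- arm.get_state(): the state, without advancing time (a new reading comes with each control period).
- arm.capture(name): name is "scene" or "top" or "wrist"; returns a dict with "frame" (420x560x3 uint8, blue, green, red), "vfov" (degrees; the focal length in pixels is half the picture's height over the tangent of half this angle, whatever the lens; pixels are square), "cx", "cy" (the principal point, pixels), "D" ([k1, k2, p1, p2, k3] as OpenCV has them; the pictures are not rectified), "extrinsics" (4x4, takes a point from camera to world coordinates). Camera axes: x right, y down, z forward; pixel columns grow to the right and rows downward; lengths in m; the calibration is good to about 2 mm. A picture is of the moment at which its call begins. There is no depth.
- arm.sign_off(): hands the job in; it is judged then, once.
The state is a dict: "time_s": time; "q": joint angles; "qd": joint speeds; "tau": joint torques, N m; "eef_pos": TCP position; "tcp_rot": TCP orientation; "contact_force": force on the tool from outside, world axes, zero at the start; "torque": the same for the moment, N m; "gripper_width": finger opening in m; "grasp_force": force on a finger pad.
Only numpy, scipy, OpenCV 4.12 (cv2) and the standard library are available. Lean on these libraries where they do the work, as an engineer would, in place of code of your own. Each camera call takes 0.05 s, during which the arm holds its last target. There are 200 camera calls.

TASK

Turn the black bar handle of the index head clockwise until you feel its resistance dip, as the plate inside drops into its one hidden notch, and let go of it there. Then push the red lock pin beside it fully home, without forcing it and without disturbing the loose things on the bench.

Things in the scene. Friction and masses are not known exactly. Their poses are not given: they have to be found in the camera images.
- index_head: Fixed index head: blue block 112 x 152 mm on a dark flange 136 x 172 mm, block top 50 mm above the bench. Origin on the bench under the handle's vertical turning axis; block and flange are shifted 16 mm along the body's -y axis. The red lock pin stands 66 mm from the axis along the body's -y axis.
- handle_grip (a point): Centre of the black bar handle, on the turning axis, 84 mm above the bench. Bar: 66 mm long (its own x axis; white dot at the +x end), 16 mm wide (y), 32 mm high, from 66 to 98 mm above the bench; pinch it across the 16 mm from above. Under it an aluminium dial, 80 mm diameter, top at 57 mm. It turns either way with a steady 0.2 N m; end stop 0.45 rad past the notch.
- lock_cap (a point): Centre of the top of the red lock pin's cap (19 mm diameter), facing up; 73 mm above the bench when out, 63 mm when home. It is pushed straight down and stays where it is left.
- lock_pin (a joint): Travel of the lock pin in m: 0 out (start), 0.010 home against its stop. It slides with about 2.5 N of friction; a push of 5 to 10 N is plenty. Unless the plate inside rests in its notch (to about 0.05 rad) the pin strikes the solid plate after about 2 mm, and pushing harder does not help.
- vial: Loose small white dropper bottle with red cap, 31 x 31 x 94 mm, bystander; origin under its centre.
- tape_roll: Loose blue tape roll, 73 mm diameter, 25 mm high, bystander; origin under its centre.
- grease_tin: Loose tin with blue lid, 54 mm diameter, 24 mm high, bystander; origin under its centre.
- head_axis (a point): Point on the turning axis at the block's top. The hidden notch lies 0.45 to 1.15 rad clockwise (from above) of the start; nothing visible marks it. There a sprung roller drops in: resistance falls and reverses, the roller pulls the handle on over the last 0.1 rad with up to 0.5 N m, and turning on past the middle takes 0.5 to 0.9 N m. Let go within 0.05 rad of the middle, it centres itself.

How it is judged:
At the end, for the whole second after the job is handed in: The red lock pin is pushed in by more than 8 of its 10 mm, so its bolt holds the plate in its notch, and the robot has let go (value of joint lock_pin above 0.008 m); the robot touches nothing.
It fails at once if the lock pin is forced: pushed by the fingers with more than 35 N (contact force between lock_pin and the fingers above 35 N).
It fails at once if a bystander is shifted by more than 30 mm (distance of any of vial, tape_roll, grease_tin from where it was at the start of the episode above 0.03 m).
It also fails if it takes over 64 s, if anything falls off the work surface, if the arm or the gripper's body presses on something with over 40 N, if the wrist force passes 120 N, or if a joint passes its speed limit or range.

## Working session

There is one attempt and no reset: what is moved stays moved. The work goes in short steps, Python scripts to look and compute and a shell command to move; the robot and the scene stay as the last step left them, time stands still between calls to the robot, and variables do not carry over. Pictures are saved under pics/ and viewed, at most 10 in all, crops included, and the job is handed in when it is done.

```bash
mkdir -p pics; cat > h.py <<'E'
import numpy as np, cv2
from rig import arm
def snap(cam,name):
    c=arm.capture(cam); cv2.imwrite(f'pics/{name}.png',c['frame'])
    np.savez(f'pics/{name}.npz',**{k:np.array(v) for k,v in c.items()})
def ray(name,uv,z):
    c=np.load(f'pics/{name}.npz'); H=c['frame'].shape[0]
    f=H/2/np.tan(np.radians(c['vfov'])/2); K=np.array([[f,0,c['cx']],[0,f,c['cy']],[0,0,1]])
    p=cv2.undistortPoints(np.array([[uv]],float),K,c['D'].astype(float))[0,0]
    T=c['extrinsics']; d=T[:3,:3]@[p[0],p[1],1]; o=T[:3,3]
    return o+d*(z-o[2])/d[2]
E
python3 - <<'E'
from h import *
snap('top','top0'); snap('scene','scene0'); s=arm.get_state(); print(s, arm.grip_depth)
E
```

```text
{'time_s': 0.1, 'q': array([ 9.58911585e-01,  2.45723623e-01,  1.55888488e+00,  4.00602584e-05,
        1.33867871e+00, -1.74136567e-01]), 'qd': array([-0.00153183, -0.00284769, -0.0018929 ,  0.00035583,  0.00013339,
        0.00175858]), 'tau': array([ 5.91955977e-04, -4.30670393e+01, -3.27128756e+01, -3.12827285e-05,
        2.76115235e-03, -7.33210015e-06]), 'eef_pos': array([0.27525746, 0.58830069, 0.23030758]), 'tcp_rot': array([-6.82001486e-01, -3.06596952e+00,  2.43489643e-03]), 'contact_force': array([-0.09140187, -0.30192901, -0.16208336]), 'torque': array([0.01555444, 0.04590835, 0.05332052]), 'grasp_force': 0.0, 'gripper_width': 0.08547995865396883} 0.0187
```

View pics/top0.png

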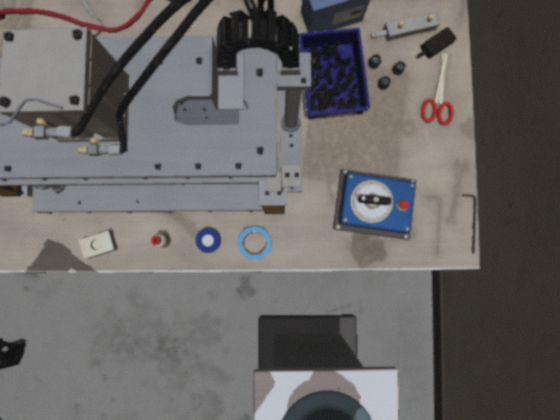

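View pics/scene0.png

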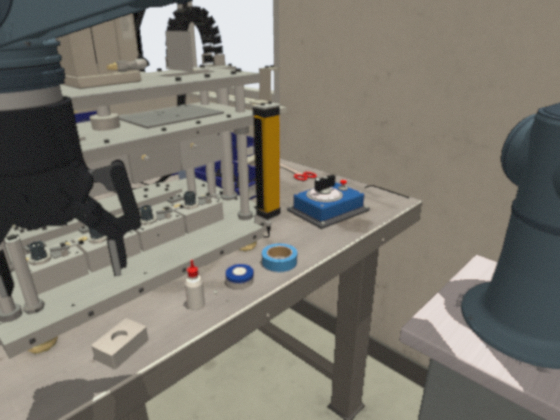

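Top view: the head's dial is at about (373,201), the red pin at (404,205). The vial (159,240), tin (208,240) and tape (254,242) lie to its left, along with a tall fixture.

```bash
python3 - <<'E'
from h import *
for n,p,z in [('axis',(373,200),.098),('pin',(404,205),.073),('tape',(254,242),.02),('tin',(208,240),.02),('vial',(159,240),.08),('fixcorner',(285,212),.05),('fixcorner z.3',(300,190),.3)]: print(n,ray('top0',p,z).round(3))
im=cv2.imread('pics/top0.png')[160:245,325:425]; cv2.imwrite('pics/c.png',cv2.resize(im,None,fx=7,fy=7,interpolation=cv2.INTER_CUBIC))
E
```

```text
axis [ 0.516 -0.09   0.098]
pin [ 0.507 -0.16   0.073]
tape [0.433 0.157 0.02 ]
tin [0.438 0.257 0.02 ]
vial [0.438 0.35  0.08 ]
fixcorner [0.496 0.089 0.05 ]
fixcorner z.3 [0.514 0.067 0.3  ]
```

View pics/c.png

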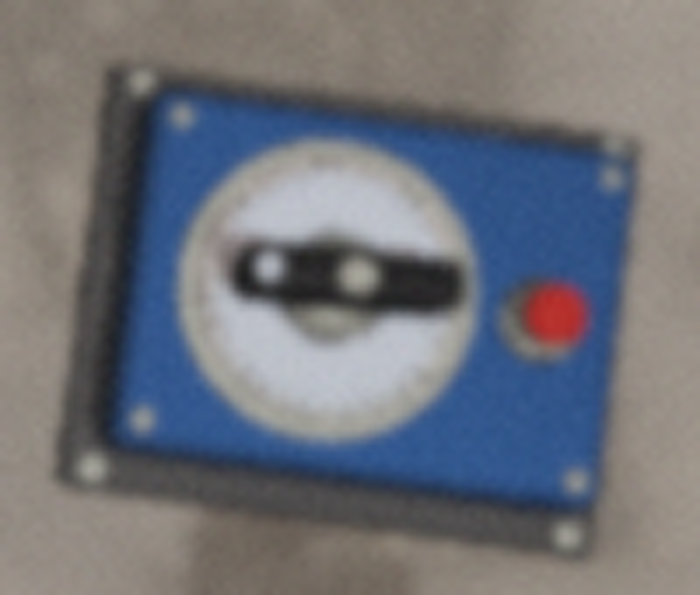

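The crop shows the bar with its ends at about (358.6,198.3) and (391.9,200.7) in the full picture, with the white dot at the left end. The pin cap is at (404.4,204.9). The bar yaw is about 86°. I'll move round in front of the fixture at height, then look with the wrist camera.

```bash
python3 -m creep '[{"x":-3.4,"y":-4.4},{"x":-3.4,"y":-4.4},{"x":-3.4,"y":-4.4},{"x":-3.4,"y":-4.4},{"x":-3.4,"y":-4.4},{"x":-3.4,"y":-4.4},{"x":-3.4,"y":-4.4},{"x":-3.4,"y":-4.4},{"x":-3.4,"y":-4.4},{"x":-2,"y":-4.3},{"x":-2,"y":-4.3},{"x":-2,"y":-4.3},{"x":-2,"y":-4.3},{"x":-4.1,"y":1.9},{"x":-4.1,"y":1.9}]' && python3 -m creep '[{"spin":0.17},{"spin":0.17},{"spin":0.17},{"spin":0.17},{"spin":0.17},{"spin":0.17},{"spin":0.17},{"spin":0},{"spin":0}]'
python3 - <<'E'
from h import *
snap('wrist','w0'); s=arm.get_state(); print(s['q'].round(3),s['eef_pos'].round(4),s['tcp_rot'].round(4))
E
```

```text
[ 0.959  0.246  1.559 -0.     1.339 -0.174] [0.2753 0.5884 0.2304] [-6.8200e-01 -3.0661e+00  2.2000e-03]validation failed for argument at $[0]...
```

View pics/w0.png

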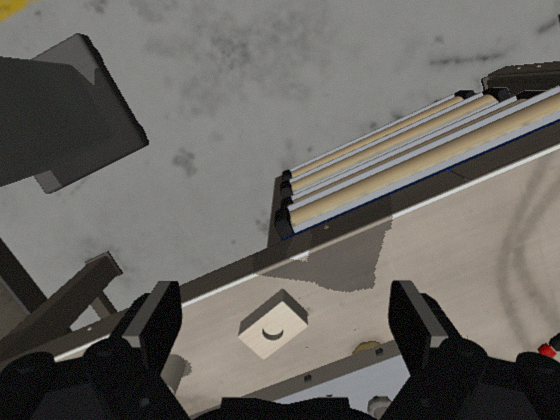

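The arm did not move: the rows need all their fields. This view still shows the start area.

```bash
python3 -m creep '[{"x":-3.4,"y":-4.4,"z":0,"spin":0,"hand":1},{"x":-3.4,"y":-4.4,"z":0,"spin":0,"hand":1},{"x":-3.4,"y":-4.4,"z":0,"spin":0,"hand":1},{"x":-3.4,"y":-4.4,"z":0,"spin":0,"hand":1},{"x":-3.4,"y":-4.4,"z":0,"spin":0,"hand":1},{"x":-3.4,"y":-4.4,"z":0,"spin":0,"hand":1},{"x":-3.4,"y":-4.4,"z":0,"spin":0,"hand":1},{"x":-3.4,"y":-4.4,"z":0,"spin":0,"hand":1},{"x":-3.4,"y":-4.4,"z":0,"spin":0,"hand":1}]'
```

```text
time_s: 1.27
eef_pos: [0.3848, 0.0987, 0.2313]
tcp_rot: [0.682, 3.066, 0.0]
contact_force: [1.3, -0.7, -0.1]
gripper_width: 0.0854
grasp_force: 0.0
```

```bash
python3 -m creep '[{"x":-2,"y":-4.3,"z":0,"spin":0,"hand":1},{"x":-2,"y":-4.3,"z":0,"spin":0,"hand":1},{"x":-2,"y":-4.3,"z":0,"spin":0,"hand":1},{"x":-2,"y":-4.3,"z":0,"spin":0,"hand":0.3},{"x":-4,"y":1.9,"z":0,"spin":0,"hand":0.3},{"x":-4,"y":1.9,"z":0,"spin":0,"hand":0.3},{"x":0,"y":0,"z":0,"spin":0.17,"hand":0.3},{"x":0,"y":0,"z":0,"spin":0.17,"hand":0.3},{"x":0,"y":0,"z":0,"spin":0.17,"hand":0.3},{"x":0,"y":0,"z":0,"spin":0.17,"hand":0.3},{"x":0,"y":0,"z":0,"spin":0.17,"hand":0.3},{"x":0,"y":0,"z":0,"spin":0.17,"hand":0.3},{"x":0,"y":0,"z":0,"spin":0.17,"hand":0.3},{"x":0,"y":0,"z":0,"spin":0,"hand":0.3},{"x":0,"y":0,"z":0,"spin":0,"hand":0.3}]'
python3 - <<'E'
from h import *
snap('wrist','w1'); s=arm.get_state(); print(s['q'].round(3),s['eef_pos'].round(4),s['tcp_rot'].round(4))
E
```

```text
time_s: 3.15
eef_pos: [0.4728, -0.0888, 0.2312]
tcp_rot: [-2.281, -2.16, 0.0]
contact_force: [0.4, -0.3, -0.1]
gripper_width: 0.0555
grasp_force: 0.0
[-0.422 -0.162  1.979 -0.     1.326 -0.367] [ 0.4728 -0.0888  0.2312] [-2.2817e+00 -2.1592e+00  1.0000e-04]
```

View pics/w1.png

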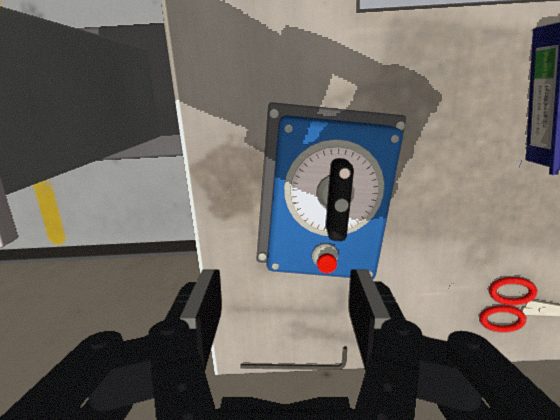

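The wrist view shows the bar top from (342,159) at the dot end to (338,240), and the red cap at (327,264).

```bash
python3 - <<'E'
from h import *
from scipy.spatial.transform import Rotation as R
im=cv2.imread('pics/w1.png'); b,g,r=[im[...,i].astype(int) for i in range(3)]
def blob(m,box):
    y0,y1,x0,x1=box; n,l,st,c=cv2.connectedComponentsWithStats(m[y0:y1,x0:x1].astype(np.uint8)); i=1+st[1:,4].argmax(); 
    print('area',st[i]); return c[i]+[x0,y0], l==i
cp,_=blob((r>170)&(g<70),(235,290,300,350))
ys=xs=None
c,l=blob((im.max(2)<65),(150,250,322,362)); ys,xs=np.nonzero(l); print(cp,c,cv2.minAreaRect(np.c_[xs+322,ys+150].astype(np.float32)))
a=ray('w1',(342,159.5),.098); d=ray('w1',(338.5,240),.098); pin=ray('w1',cp,.073)
print('bar',a,d,(a+d)/2,np.linalg.norm(a-d),np.degrees(np.arctan2(*(a-d)[[1,0]])),'pin',pin, np.linalg.norm((pin-(a+d)/2)[:2]))
dc=ray('w1',(334,188),.057);print('dial',dc)
T=R.from_rotvec(arm.get_state()['tcp_rot']).as_matrix();print(T.round(3))
# top
a=ray('top0',(358.6,198.3),.098); d=ray('top0',(391.9,200.7),.098); print('top',(a+d)/2,np.degrees(np.arctan2(*(a-d)[[1,0]])), ray('top0',(404.4,204.9),.073),ray('top0',(372.1,201.4),.057))
E
```

```text
area [ 17  21  20  17 263]
area [   4    8   28   83 1497]
[326.53231939 263.98859316] [338.25183701 199.34134937] ((338.5842590332031, 198.86517333984375), (23.607465744018555, 81.63063049316406), 5.440331935882568)
bar [ 0.5182494 -0.0603112  0.098    ] [ 0.51509076 -0.12695511  0.098     ] [ 0.51667008 -0.09363315  0.098     ] 0.06671871971700825 87.28645647475216 pin [ 0.50737486 -0.16117943  0.073     ] 0.06818284336047849
dial [ 0.51703902 -0.09378706  0.057     ]
[[ 0.055  0.998 -0.   ]
 [ 0.998 -0.055  0.   ]
 [ 0.    -0.    -1.   ]]
top [ 0.51673232 -0.09471569  0.098     ] 85.47371747095016 [ 0.50735161 -0.16090042  0.073     ] [ 0.51668113 -0.09599255  0.057     ]
```

```bash
python3 -m creep '[{"x":-0.33,"y":4.42,"z":0,"spin":0,"hand":0.1},{"x":0,"y":0,"z":5,"spin":0,"hand":0.1},{"x":0,"y":0,"z":4,"spin":0,"hand":0.1},{"x":0,"y":0,"z":3,"spin":0,"hand":0.1},{"x":0,"y":0,"z":2.5,"spin":0,"hand":0.1},{"x":0,"y":0,"z":1,"spin":0,"hand":0.1},{"x":0,"y":0,"z":1,"spin":0,"hand":0.1},{"x":0,"y":0,"z":0,"spin":0,"hand":0.1},{"x":0,"y":0,"z":0,"spin":0,"hand":0.1}]'
python3 -m creep '[{"x":0,"y":0,"z":0,"spin":0,"hand":-0.2},{"x":0,"y":0,"z":0,"spin":0,"hand":-0.4},{"x":0,"y":0,"z":0,"spin":0,"hand":-0.6},{"x":0,"y":0,"z":0,"spin":0,"hand":-0.8},{"x":0,"y":0,"z":0,"spin":0,"hand":-1},{"x":0,"y":0,"z":0,"spin":0,"hand":-1},{"x":0,"y":0,"z":0,"spin":0,"hand":-1}]'; python3 -c "
from h import *
s=arm.get_state();print(s['eef_pos'],s['torque'],s['contact_force'],s['q'])"
```

```text
time_s: 4.32
eef_pos: [0.5175, -0.0949, 0.0672]
tcp_rot: [2.283, 2.156, 0.001]
contact_force: [0.0, -0.4, -0.3]
gripper_width: 0.047
grasp_force: 0.0
time_s: 5.2
eef_pos: [0.5176, -0.0949, 0.0674]
tcp_rot: [2.283, 2.156, 0.001]
contact_force: [-0.8, 0.7, 5.6]
gripper_width: 0.015
grasp_force: 58.9
[ 0.51760961 -0.09493891  0.06735383] [ 0.0796993   0.18313783 -0.12023915] [-0.75555487  0.69859836  5.62688419] [-3.97114941e-01  1.74183112e-01  1.97276138e+00  1.85795642e-04
  9.93138624e-01 -3.39703339e-01]
```

Gripped (15 mm opening, 59 N). Now I'll turn clockwise up to just short of the notch range.

```bash
cat > t.py <<'E'
from h import *
from scipy.spatial.transform import Rotation as R
s=arm.get_state(); M=R.from_rotvec(s['tcp_rot']).as_matrix(); y=np.arctan2(M[1,0],M[0,0])
print('turned %.3f'%(1.515-y),'tz %.3f'%s['torque'][2],'T',s['torque'].round(2),'F',s['contact_force'].round(1),'tau6 %.3f'%s['tau'][5],'w',s['gripper_width'].round(4),'t',s['time_s'])
E
python3 t.py
python3 -m creep '[{"x":0,"y":0,"z":0,"spin":0.05,"hand":-1},{"x":0,"y":0,"z":0,"spin":0.05,"hand":-1}]' >/dev/null; python3 t.py
python3 -m creep '[{"x":0,"y":0,"z":0,"spin":0.05,"hand":-1},{"x":0,"y":0,"z":0,"spin":0.05,"hand":-1}]' >/dev/null; python3 t.py
python3 -m creep '[{"x":0,"y":0,"z":0,"spin":0.05,"hand":-1},{"x":0,"y":0,"z":0,"spin":0.05,"hand":-1}]' >/dev/null; python3 t.py
python3 -m creep '[{"x":0,"y":0,"z":0,"spin":0.03,"hand":-1}]' >/dev/null; python3 t.py
```

```text
Traceback (most recent call last):
  File "t.py", line 4, in <module>
    print('turned %.3f'%(1.515-y),'tz %.3f'%s['torque'][2],'T',s['torque'].round(2),'F',s['contact_force'].round(1),'tau6 %.3f'%s['tau'][5],'w',s['gripper_width'].round(4),'t',s['time_s'])
                                                                                                                                                ^^^^^^^^^^^^^^^^^^^^^^^^
AttributeError: 'float' object has no attribute 'round'
Traceback (most recent call last):
  File "t.py", line 4, in <module>
    print('turned %.3f'%(1.515-y),'tz %.3f'%s['torque'][2],'T',s['torque'].round(2),'F',s['contact_force'].round(1),'tau6 %.3f'%s['tau'][5],'w',s['gripper_width'].round(4),'t',s['time_s'])
                                                                                                                                                ^^^^^^^^^^^^^^^^^^^^^^^^
AttributeError: 'float' object has no attribute 'round'
Traceback (most recent call last):
  File "t.py", line 4, in <module>
    print('turned %.3f'%(1.515-y),'tz %.3f'%s['torque'][2],'T'
[... 619 characters left out ...]
                                                                                                                                        ^^^^^^^^^^^^^^^^^^^^^^^^
AttributeError: 'float' object has no attribute 'round'
Traceback (most recent call last):
  File "t.py", line 4, in <module>
    print('turned %.3f'%(1.515-y),'tz %.3f'%s['torque'][2],'T',s['torque'].round(2),'F',s['contact_force'].round(1),'tau6 %.3f'%s['tau'][5],'w',s['gripper_width'].round(4),'t',s['time_s'])
                                                                                                                                                ^^^^^^^^^^^^^^^^^^^^^^^^
AttributeError: 'float' object has no attribute 'round'
```

```bash
sed -i "s/s\['gripper_width'\].round(4)/round(s['gripper_width'],4)/" t.py; python3 t.py
python3 -m creep '[{"x":0,"y":0,"z":0,"spin":0.03,"hand":-1}]' >/dev/null; python3 t.py
python3 -m creep '[{"x":0,"y":0,"z":0,"spin":0.03,"hand":-1}]' >/dev/null; python3 t.py
```

```text
turned 0.331 tz 0.321 T [-0.14 -0.33  0.32] F [ 3.6 -0.   4. ] tau6 0.179 w 0.015 t 6.075
turned 0.362 tz 0.312 T [-0.2  -0.44  0.31] F [ 3.7 -1.2  4. ] tau6 0.136 w 0.015 t 6.2
turned 0.393 tz 0.319 T [-0.31 -0.6   0.32] F [ 5.1 -0.7  5.9] tau6 0.141 w 0.0151 t 6.325
```

```bash
cd .;
python3 -m creep '[{"x":0,"y":0,"z":0,"spin":0.03,"hand":-1}]' >/dev/null; python3 t.py
python3 -m creep '[{"x":0,"y":0,"z":0,"spin":0.03,"hand":-1}]' >/dev/null; python3 t.py
python3 -m creep '[{"x":0,"y":0,"z":0,"spin":0.03,"hand":-1}]' >/dev/null; python3 t.py
python3 -m creep '[{"x":0,"y":0,"z":0,"spin":0.03,"hand":-1}]' >/dev/null; python3 t.py
```

```text
turned 0.423 tz 0.359 T [-0.25 -0.65  0.36] F [ 4.6 -1.9  4.7] tau6 0.142 w 0.0154 t 6.45
turned 0.453 tz 0.348 T [-0.33 -0.65  0.35] F [ 5.2 -2.4  4.7] tau6 0.138 w 0.015 t 6.575
turned 0.483 tz 0.363 T [-0.21 -0.68  0.36] F [ 5.8 -1.7  4.9] tau6 0.144 w 0.0153 t 6.7
turned 0.513 tz 0.345 T [-0.39 -0.69  0.34] F [ 6.3 -1.8  4.4] tau6 0.137 w 0.0153 t 6.825
```

```bash
cd .;
python3 -m creep '[{"x":0,"y":0,"z":0,"spin":0.03,"hand":-1}]' >/dev/null; python3 t.py
python3 -m creep '[{"x":0,"y":0,"z":0,"spin":0.03,"hand":-1}]' >/dev/null; python3 t.py
```

```text
turned 0.543 tz 0.359 T [-0.41 -0.7   0.36] F [ 6.  -2.9  4.2] tau6 0.145 w 0.0151 t 6.95
turned 0.573 tz 0.348 T [-0.5  -0.69  0.35] F [ 6.4 -3.6  3.7] tau6 0.133 w 0.0155 t 7.075
```

```bash
cd .;
python3 -m creep '[{"x":0,"y":0,"z":0,"spin":0.03,"hand":-1}]' >/dev/null; python3 t.py
python3 -m creep '[{"x":0,"y":0,"z":0,"spin":0.03,"hand":-1}]' >/dev/null; python3 t.py
python3 -m creep '[{"x":0,"y":0,"z":0,"spin":0.03,"hand":-1}]' >/dev/null; python3 t.py
python3 -m creep '[{"x":0,"y":0,"z":0,"spin":0.03,"hand":-1}]' >/dev/null; python3 t.py
```

```text
turned 0.603 tz 0.329 T [-0.45 -0.76  0.33] F [ 6.5 -2.9  2.8] tau6 0.143 w 0.0153 t 7.2
turned 0.633 tz 0.366 T [-0.29 -0.83  0.37] F [ 7.2 -0.8  4. ] tau6 0.139 w 0.0156 t 7.325
turned 0.663 tz 0.369 T [-0.39 -0.85  0.37] F [ 6.5 -3.7  2.6] tau6 0.140 w 0.0153 t 7.45
turned 0.693 tz 0.317 T [-0.46 -0.85  0.32] F [ 8.  -3.4  2.8] tau6 0.148 w 0.0149 t 7.575
```

```bash
cd .;
python3 -m creep '[{"x":0,"y":0,"z":0,"spin":0.03,"hand":-1}]' >/dev/null; python3 t.py
python3 -m creep '[{"x":0,"y":0,"z":0,"spin":0.03,"hand":-1}]' >/dev/null; python3 t.py
python3 -m creep '[{"x":0,"y":0,"z":0,"spin":0.03,"hand":-1}]' >/dev/null; python3 t.py
```

```text
turned 0.723 tz 0.340 T [-0.51 -0.85  0.34] F [ 7.2 -3.8  2.8] tau6 0.136 w 0.0149 t 7.7
turned 0.753 tz 0.333 T [-0.56 -0.89  0.33] F [ 7.8 -4.2  1.6] tau6 0.146 w 0.0152 t 7.825
turned 0.783 tz 0.328 T [-0.46 -1.04  0.33] F [ 8.4 -2.1  3. ] tau6 0.141 w 0.0148 t 7.95
```

```bash
cd .;
python3 -m creep '[{"x":0,"y":0,"z":0,"spin":0.03,"hand":-1}]' >/dev/null; python3 t.py
python3 -m creep '[{"x":0,"y":0,"z":0,"spin":0.03,"hand":-1}]' >/dev/null; python3 t.py
python3 -m creep '[{"x":0,"y":0,"z":0,"spin":0.03,"hand":-1}]' >/dev/null; python3 t.py
```

```text
turned 0.813 tz 0.396 T [-0.53 -0.94  0.4 ] F [ 8.5 -4.3  2.2] tau6 0.143 w 0.0148 t 8.075
turned 0.843 tz 0.302 T [-0.58 -0.94  0.3 ] F [ 9.  -3.9  1.6] tau6 0.150 w 0.0154 t 8.2
turned 0.873 tz 0.306 T [-0.61 -0.94  0.31] F [ 7.8 -3.8  1.7] tau6 0.139 w 0.0155 t 8.325
```

```bash
cd .;
python3 -m creep '[{"x":0,"y":0,"z":0,"spin":0.03,"hand":-1}]' >/dev/null; python3 t.py
python3 -m creep '[{"x":0,"y":0,"z":0,"spin":0.03,"hand":-1}]' >/dev/null; python3 t.py
python3 -m creep '[{"x":0,"y":0,"z":0,"spin":0.03,"hand":-1}]' >/dev/null; python3 t.py
```

```text
turned 0.903 tz 0.351 T [-0.59 -1.03  0.35] F [ 8.5 -5.2  1.1] tau6 0.148 w 0.015 t 8.45
turned 0.933 tz 0.381 T [-0.73 -1.08  0.38] F [ 8.8 -4.1  1.2] tau6 0.142 w 0.0151 t 8.575
turned 0.963 tz 0.333 T [-0.72 -1.05  0.33] F [ 9.1 -6.3  1.2] tau6 0.146 w 0.0153 t 8.7
```

```bash
cd .;
python3 -m creep '[{"x":0,"y":0,"z":0,"spin":0.03,"hand":-1}]' >/dev/null; python3 t.py
python3 -m creep '[{"x":0,"y":0,"z":0,"spin":0.03,"hand":-1}]' >/dev/null; python3 t.py
python3 -m creep '[{"x":0,"y":0,"z":0,"spin":0.03,"hand":-1}]' >/dev/null; python3 t.py
```

```text
turned 0.993 tz 0.361 T [-0.76 -1.04  0.36] F [ 8.4 -5.1  1.5] tau6 0.152 w 0.0153 t 8.825
turned 1.023 tz 0.347 T [-0.73 -1.02  0.35] F [ 8.4 -5.7  0.1] tau6 0.104 w 0.015 t 8.95
turned 1.053 tz 0.218 T [-0.77 -1.1   0.22] F [ 9.8 -5.1  1. ] tau6 0.026 w 0.0156 t 9.075
```

The resistance is dipping; I'll take finer steps.

```bash
cd .;
python3 -m creep '[{"x":0,"y":0,"z":0,"spin":0.02,"hand":-1}]' >/dev/null; python3 t.py
python3 -m creep '[{"x":0,"y":0,"z":0,"spin":0.02,"hand":-1}]' >/dev/null; python3 t.py
```

```text
turned 1.073 tz 0.180 T [-0.79 -1.14  0.18] F [ 8.5 -6.3 -0.1] tau6 0.020 w 0.0154 t 9.2
turned 1.094 tz 0.012 T [-0.85 -1.12  0.01] F [10.2 -5.8 -0.4] tau6 -0.110 w 0.0147 t 9.325
```

```bash
cd .;
python3 -m creep '[{"x":0,"y":0,"z":0,"spin":0.02,"hand":-1}]' >/dev/null; python3 t.py
python3 -m creep '[{"x":0,"y":0,"z":0,"spin":0.02,"hand":-1}]' >/dev/null; python3 t.py
```

```text
turned 1.114 tz -0.181 T [-0.86 -1.18 -0.18] F [10.4 -5.8  0.1] tau6 -0.283 w 0.0153 t 9.45
turned 1.135 tz -0.163 T [-0.82 -1.12 -0.16] F [ 9.3 -6.9 -0.3] tau6 -0.295 w 0.0147 t 9.575
```

```bash
cd .;
python3 -m creep '[{"x":0,"y":0,"z":0,"spin":0.02,"hand":-1}]' >/dev/null; python3 t.py
python3 -m creep '[{"x":0,"y":0,"z":0,"spin":0.02,"hand":-1}]' >/dev/null; python3 t.py
```

```text
turned 1.154 tz 0.052 T [-0.88 -1.12  0.05] F [ 9.6 -6.9  0.3] tau6 -0.071 w 0.0152 t 9.7
turned 1.173 tz 0.224 T [-0.87 -1.13  0.22] F [ 9.1 -6.8  0.7] tau6 0.101 w 0.0154 t 9.825
```

The pull has passed and the torque is back to about the plain friction level, so this is the middle. Releasing and rising.

```bash
cd .;
python3 -m creep '[{"x":0,"y":0,"z":0,"spin":0,"hand":-0.5},{"x":0,"y":0,"z":0,"spin":0,"hand":-0.3},{"x":0,"y":0,"z":0,"spin":0,"hand":-0.1},{"x":0,"y":0,"z":0,"spin":0,"hand":0},{"x":0,"y":0,"z":0,"spin":0,"hand":0}]'; python3 t.py
python3 -m creep '[{"x":0,"y":0,"z":-2,"spin":0,"hand":0},{"x":0,"y":0,"z":-4,"spin":0,"hand":0},{"x":0,"y":0,"z":-5,"spin":0,"hand":0},{"x":0,"y":0,"z":-3,"spin":0,"hand":0},{"x":0,"y":0,"z":0,"spin":0,"hand":-1},{"x":0,"y":0,"z":0,"spin":0,"hand":-1},{"x":0,"y":0,"z":0,"spin":0,"hand":-1},{"x":0,"y":0,"z":0,"spin":0,"hand":-1}]'; python3 t.py
python3 - <<'E'
from h import *
from scipy.spatial.transform import Rotation as R
snap('wrist','w2'); s=arm.get_state(); T=R.from_rotvec(s['tcp_rot']).as_matrix()
print(T.round(3)); print('cm in tool axes to cap, TCP 20mm over it:', T.T@(np.array([.5074,-.161,.093])-s['eef_pos'])*100)
E
```

```text
time_s: 10.45
eef_pos: [0.5162, -0.0944, 0.0657]
tcp_rot: [-3.095, -0.537, 0.002]
contact_force: [0.1, 0.9, 1.3]
gripper_width: 0.0426
grasp_force: 0.0
turned 1.171 tz -0.007 T [ 0.04  0.02 -0.01] F [0.1 0.9 1.3] tau6 0.001 w 0.0426 t 10.45
time_s: 11.45
eef_pos: [0.5162, -0.0944, 0.2049]
tcp_rot: [-3.094, -0.537, 0.003]
contact_force: [0.2, 1.2, 0.1]
gripper_width: 0.0002
grasp_force: 0.0
turned 1.171 tz 0.014 T [-0.01 -0.03  0.01] F [0.2 1.2 0.1] tau6 0.000 w 0.0002 t 11.45
[[ 0.941  0.337 -0.002]
 [ 0.337 -0.941  0.001]
 [-0.001 -0.001 -1.   ]]
cm in tool axes to cap, TCP 20mm over it: [-3.07280062  5.97268384 11.21883878]
```

View pics/w2.png

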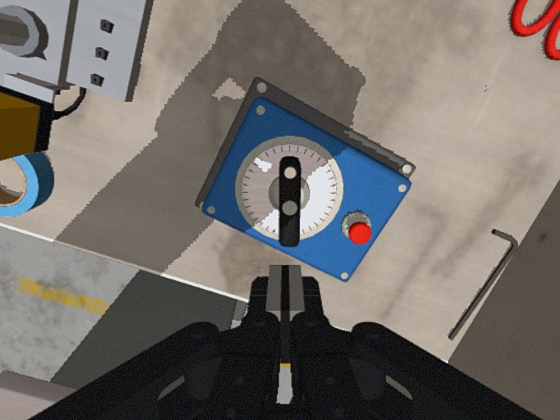

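The handle is parallel to the tool, so the grip didn't slip. The cap is at (360,233), where expected. I'll move over it with the fingers shut.

```bash
cd .;
python3 -m creep '[{"x":-1.55,"y":3,"z":0,"spin":0,"hand":-1},{"x":-1.55,"y":3,"z":0,"spin":0,"hand":-1},{"x":0,"y":0,"z":5,"spin":0,"hand":-1},{"x":0,"y":0,"z":4,"spin":0,"hand":-1},{"x":0,"y":0,"z":2.2,"spin":0,"hand":-1},{"x":0,"y":0,"z":0.8,"spin":0,"hand":-1},{"x":0,"y":0,"z":0.4,"spin":0,"hand":-1},{"x":0,"y":0,"z":0,"spin":0,"hand":-1},{"x":0,"y":0,"z":0,"spin":0,"hand":-1}]'
python3 -m creep '[{"x":0,"y":0,"z":0.2,"spin":0,"hand":-1},{"x":0,"y":0,"z":0.2,"spin":0,"hand":-1},{"x":0,"y":0,"z":0.1,"spin":0,"hand":-1}]'
python3 -m creep '[{"x":0,"y":0,"z":0.1,"spin":0,"hand":-1},{"x":0,"y":0,"z":0.1,"spin":0,"hand":-1}]'
```

```text
time_s: 12.62
eef_pos: [0.5086, -0.162, 0.0834]
tcp_rot: [3.094, 0.537, 0.002]
contact_force: [0.1, -0.3, -0.7]
gripper_width: -0.0001
grasp_force: 0.0
time_s: 13.0
eef_pos: [0.5078, -0.1616, 0.0771]
tcp_rot: [-3.095, -0.537, 0.0]
contact_force: [0.3, 0.2, -0.4]
gripper_width: 0.0
grasp_force: 0.0
time_s: 13.25
eef_pos: [0.5079, -0.1616, 0.0752]
tcp_rot: [-3.095, -0.537, 0.0]
contact_force: [0.3, 0.6, -0.6]
gripper_width: -0.0003
grasp_force: 0.0
```

Now small steps down, reading the force each time.

```bash
cd .;
python3 -m creep '[{"x":0,"y":0,"z":0.1,"spin":0,"hand":-1},{"x":0,"y":0,"z":0.1,"spin":0,"hand":-1}]' | sed -n '2p;4p'
python3 -m creep '[{"x":0,"y":0,"z":0.1,"spin":0,"hand":-1},{"x":0,"y":0,"z":0.1,"spin":0,"hand":-1}]'| sed -n '2p;4p'
python3 -m creep '[{"x":0,"y":0,"z":0.1,"spin":0,"hand":-1}]'| sed -n '2p;4p'
```

```text
eef_pos: [0.5079, -0.1616, 0.0732]
contact_force: [-0.0, -1.1, 0.8]
eef_pos: [0.5079, -0.1617, 0.0714]
contact_force: [-1.3, 1.6, 2.1]
eef_pos: [0.5079, -0.1617, 0.0704]
contact_force: [-0.9, 0.2, 2.0]
```

```bash
cd .;
python3 -m creep '[{"x":0,"y":0,"z":0.1,"spin":0,"hand":-1}]'| sed -n '2p;4p'
python3 -m creep '[{"x":0,"y":0,"z":0.1,"spin":0,"hand":-1}]'| sed -n '2p;4p'
```

```text
eef_pos: [0.5079, -0.1617, 0.0693]
contact_force: [-0.4, -0.9, 1.4]
eef_pos: [0.5079, -0.1616, 0.0683]
contact_force: [-0.2, -0.2, 2.3]
```

It is past the plate depth with only sliding friction, so I'll carry on.

```bash
cd .;
python3 -m creep '[{"x":0,"y":0,"z":0.1,"spin":0,"hand":-1},{"x":0,"y":0,"z":0.1,"spin":0,"hand":-1}]'| sed -n '2p;4p'
python3 -m creep '[{"x":0,"y":0,"z":0.1,"spin":0,"hand":-1}]'| sed -n '2p;4p'
python3 -m creep '[{"x":0,"y":0,"z":0.1,"spin":0,"hand":-1}]'| sed -n '2p;4p'
```

```text
eef_pos: [0.5079, -0.1617, 0.0663]
contact_force: [-0.1, -0.2, 2.2]
eef_pos: [0.5079, -0.1616, 0.0652]
contact_force: [-0.2, -0.5, 3.0]
eef_pos: [0.5079, -0.1616, 0.0642]
contact_force: [0.0, 0.8, 0.5]
```

```bash
cd .;
python3 -m creep '[{"x":0,"y":0,"z":0.05,"spin":0,"hand":-1}]'| sed -n '2p;4p'
python3 -m creep '[{"x":0,"y":0,"z":0.05,"spin":0,"hand":-1}]'| sed -n '2p;4p'
python3 -m creep '[{"x":0,"y":0,"z":0.03,"spin":0,"hand":-1}]'| sed -n '2p;4p'
```

```text
eef_pos: [0.5079, -0.1616, 0.0638]
contact_force: [-0.7, -0.4, 2.0]
eef_pos: [0.5079, -0.1616, 0.0633]
contact_force: [-0.9, 0.8, 2.1]
eef_pos: [0.508, -0.1617, 0.0631]
contact_force: [-1.3, 0.7, 3.6]
```

```bash
cd .;
python3 -m creep '[{"x":0,"y":0,"z":0.02,"spin":0,"hand":-1}]'| sed -n '2p;4p'
python3 -m creep '[{"x":0,"y":0,"z":0.02,"spin":0,"hand":-1}]'| sed -n '2p;4p'
```

```text
eef_pos: [0.508, -0.1617, 0.0631]
contact_force: [-1.5, 1.1, 4.9]
eef_pos: [0.508, -0.1617, 0.063]
contact_force: [-2.5, 0.5, 7.3]
```

The force rises at z = 0.063, so the pin is home against its stop. Lifting off and checking.

```bash
cd .;
python3 -m creep '[{"x":0,"y":0,"z":-2,"spin":0,"hand":-1},{"x":0,"y":0,"z":-4,"spin":0,"hand":-1},{"x":0,"y":0,"z":-5,"spin":0,"hand":-1},{"x":0,"y":0,"z":-3,"spin":0,"hand":-1},{"x":0,"y":0,"z":0,"spin":0,"hand":-1},{"x":0,"y":0,"z":0,"spin":0,"hand":-1}]'
python3 -c "
from h import *
snap('scene','s1'); cv2.imwrite('pics/s1c.png',cv2.resize(np.hstack([cv2.imread(f'pics/{n}.png')[165:225,285:375] for n in('scene0','s1')]),None,fx=4,fy=4))"
```

```text
time_s: 16.0
eef_pos: [0.5071, -0.1612, 0.2009]
tcp_rot: [-3.094, -0.537, 0.003]
contact_force: [-0.2, -0.0, -0.4]
gripper_width: 0.0001
grasp_force: 0.0
```

View pics/s1c.png

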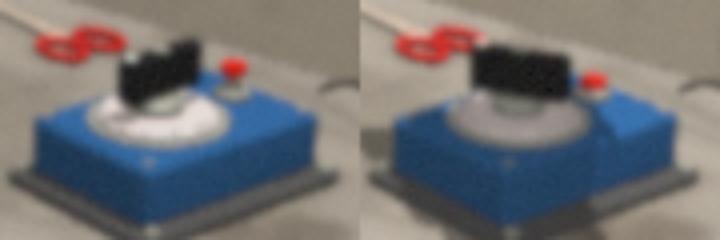

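The right crop (after) shows the red cap visibly lower than in the left crop (before), sitting down on its collar, and the arm is clear.

```bash
python3 -c "
from rig import arm
print(arm.sign_off())"
```

```text
the job is handed in; nothing more can be done
None
```

The job is handed in: the handle was released in its notch about 1.17 rad clockwise, the lock pin was pushed home to its stop at 63 mm with a push of about 7 N, and the arm is clear; I steered round the loose things but took no final picture of them.

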